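# Set the stencil slide over the plaque

## Task

Two identical stencil jigs stand on the craft table; one has a wooden plaque in its nest. On that jig, push the sprung stencil slide by its upright push plate, away past its brass catch, then let it go so that it springs back and stays latched at mid position with its window over the plaque. Only push with the fingers: grip and lift nothing, and leave the plaque, the other jig's slide and everything else on the table as they are.

Things in the scene. Friction and masses are not known exactly. Their poses are not given: they have to be found in the camera images.
- jig_full: the jig to be set, the one holding the plaque: grey, fixed to the table, base 12 mm thick. Origin: under the middle of its plaque nest (a square of low black rubber strips), on the table; +x is the way its slide is pushed, z up. Base spans x -145 to +100, y -66 to +115 mm; two aluminium rails along x at y = -57 and +57 mm, tops 30 mm above the table.
- jig_empty: the other jig, the same in every way but with an empty nest; its slide must stay home. Same frame as the first.
- slide_full (a joint): travel (m) of the slide to be set, along jig +x: 0 home, 0.115 far end stop, 0.080 latched at mid position (window centred on the plaque). A spring always drives it home: about 3 N at 0, 8.5 N at the far end. Released before it has passed the catch, it returns home.
- window_full (a point): centre of the 64 mm square window in that slide, a steel stencil plate 100 x 100 mm running between the rails, top 28 mm above the table; moves with the slide. At home it lies at jig x = -80 mm.
- catch_full (a point): acting end of the jig's brass catch lever, 26 mm above the table, fixed to the jig. From about 0.04 m of travel the pin on the slide's side arm pushes this sprung lever aside (up to about 2 N more); past about 0.085 m it snaps in behind the pin, and the released slide then comes back only to 0.080 m and stays.
- push_full (a point): middle of the flat rear face of that slide's push plate, pushed towards jig +x: upright aluminium, 56 mm wide (jig y), 8 mm thick, 26 to 68 mm above the table, on the slide's rear edge. This point is 47 mm above the table and moves with the slide; at home at jig x = -130 mm. Behind it is only 15 mm of the 12 mm thick base, then the table.
- slide_empty (a joint): travel (m) of the other jig's slide, 0 at home; leave at 0
- plaque: wooden plaque 80 x 80 x 6 mm lying loose in the nest of the jig to be set, underside 12 mm above the table; origin at the centre of its underside. The slide passes 6 mm above it.
- can_mid: spray can, 52 mm across, 185 mm tall, standing between the jigs towards their far ends; origin under its centre
- can_left: spray can, 52 mm across, 185 mm tall, left of the jigs; origin under its centre
- can_right: spray can, 52 mm across, 185 mm tall, right of the jigs; origin under its centre
- tape: roll of masking tape lying flat, 68 mm across, 24 mm high, near side between the jigs; origin under its centre
- sanding_block: black sanding block 100 x 65 x 28 mm, to the right; origin under its centre
- jar: amber glass jar, 48 mm across, 50 mm high, to the left; origin under its centre
- marker: black marker pen, 13 mm thick, 143 mm long, lying on the table on the near right; origin under its middle

How it is judged:
By the outcome, as a careful person would: the job done as asked, in the order asked, and still so for the second after the job is handed in, with the robot touching nothing.
It also fails if it takes over 38 s, if anything falls off the work surface, if the arm or the gripper's body presses on something with over 40 N, if the wrist force passes 120 N, or if a joint passes its speed limit or range.

## Robot

A 6-joint arm with a two-finger parallel gripper is mounted at the origin on the work surface. World frame = base frame: x ahead of the robot, y to its left, z up, the work surface at z = 0. Lengths are in mm, angles in rad, forces in N, time in s.
With the tool pointing down it reaches from about 275 to 1000 mm from the base axis. Payload 8.4 kg.
Tool frame: the origin (TCP) lies on the centre line of the jaws, within the pads' length; the fingertips stand 22 mm ahead of it and the grasp point (between the pads) lies 3 mm ahead of it; z points along the fingers, y is the direction in which the jaws open and shut (so a half turn about z gives the same grasp; the last joint's range is limited). The gripper opens to 85 mm and grips with 20 to 120 N. Pads are 22 mm wide; open, the fingers measure 114 mm over their backs; the gripper's body (76 mm by 85 mm) begins 54 mm behind the grasp point. The pads swing forward as they close: fully open they stand 13 mm farther back than shut.
Start: joints at [1.156, 0.353, 1.633, -0, 1.155, -0.002], TCP at [250.734, 572.504, 253.281] pointing down, gripper open.
Joint ranges: [-2.63, 2.63], [-0.92, 2.1], [0.06, 2.66], [-1.3, 4.44], [0, 2.69], [-3.02, 3.02]. Speed limits (rad/s): [2.22, 2.22, 2.79, 3.14, 3.14, 3.14].

## Interface

Orientations are given as [roll, pitch, yaw] about the fixed x, y, z axes, in that order (R = Rz(yaw) Ry(pitch) Rx(roll)).
In Python, from rig import r gives the robot as it stands.
- The arm moves only by the tool carry_out, never from a script. Its argument "rows" is text: rows parted by semicolons, each of 5 numbers parted by spaces: the opening, from 0 (shut) to 1 (fully open), then the shift along the tool's x, y, z in units of 30 mm (1.0 is 30 mm), then the turn about the tool's z in units of 8 degrees (1.0 is 8 degrees). A call has 1 to 12 rows; each row shifts and turns the commanded pose from where the row before left it, along the tool's axes as they then stand; what a row does not reach is not made up. A row lasts 1/8 s, in which the tool goes at most 62.5 mm and 10.7 degrees, less where a joint would pass 70% of its speed; a pose out of reach is approached as far as the arm can. A call is refused whole if a number of a shift passes 1 or a number of a turn 1, either way. A call with a gripper value outside its range is refused whole. The fingers move at their own pace and stop on an object; "newtons" is the grip in N (left out, the last holds). Time passes only in rows, so rows that do not move let the fingers close. It gives the time, the measured TCP pose, the force and the opening at its end, in the units of the state.
- r.sense(): the state, without advancing time (a new reading comes with each control period).
- r.grab_frame(name): name is "side" or "top"; returns the picture (400x640x3 uint8, blue, green, red); there is no depth.
- r.get_calibration(name): a dict with "intrinsics" (3x3 intrinsics, pixels), "position" and "rotation" of the camera in the world. Camera axes: x right, y up, looking along -z (the intrinsics and any distortion apply to the point x, -y, -z); pixel columns grow to the right and rows downward; lengths in mm; the calibration is good to about 2 mm. A picture is of the moment at which its call begins. get_calibration takes no time and is no camera call.
- r.sign_off(): hands the job in, once; it reports no verdict.
The state is a dict: "clock": time; "qpos": joint angles; "qvel": joint speeds; "joint_efforts": joint torques, N m; "eef_pos": TCP position; "tcp_rot": TCP orientation; "contact_force": force on the tool from outside, world axes, zero at the start; "wrist_torque": the same for the moment, N m; "opening": opening from 0.0 (shut) to 1.0 (fully open).
Only numpy, scipy, OpenCV 4.12 (cv2) and the standard library are available. Lean on these libraries where they do the work, as an engineer would, in place of code of your own. Each camera call takes 0.05 s, during which the arm holds its last target.

## Working session

There is one attempt and no reset: what is moved stays moved. The work goes in short steps, Python scripts to look and compute and a tool call to move; the robot and the scene stay as the last step left them, time stands still between calls to the robot, and variables do not carry over. Pictures are saved under pics/ and viewed, and the job is handed in when it is done.

Besides the shell and the picture viewer there is one more tool, called as name(argument=value, ...), one argument or row to a line, values as JSON. carry_out: Moves the arm, as the interface text tells. Its arguments: {"type":"object","properties":{"rows":{"type":"string"},"newtons":{"type":"number"}},"required":["rows"]}

```bash
mkdir -p pics; ls; python3 - <<'E'
from rig import r
import cv2
for n in("side","top"):
    cv2.imwrite(f"pics/{n}0.png",r.grab_frame(n)); print(n,r.get_calibration(n))
print(r.sense())
E
```

```text
pics
side {'intrinsics': array([[496.96037428,   0.        , 312.32055608],
       [  0.        , 496.96037428, 200.30668293],
       [  0.        ,   0.        ,   1.        ]]), 'position': array([ 153.01884555, -836.19474879, 1183.04721322]), 'rotation': array([ 0.67847829,  0.00448261, -0.4306456 ])}
top {'intrinsics': array([[393.98634005,   0.        , 320.14509501],
       [  0.        , 393.98634005, 204.5477823 ],
       [  0.        ,   0.        ,   1.        ]]), 'position': array([ 410.38357302,   13.86142567, 1182.51020219]), 'rotation': array([ 0.12364078,  0.00180174, -1.5853258 ])}
{'clock': 0.1, 'qpos': array([ 1.15558920e+00,  3.53523490e-01,  1.63406096e+00,  1.79861288e-05,
        1.15521046e+00, -2.40970272e-03]), 'qvel': array([ 0.00109443, -0.00205135, -0.00244487,  0.00095452,  0.00225434,
       -0.00101391]), 'joint_efforts': array([ 1.11102345e-03, -6.06352901e+01, -3.42817104e+01, -1.80550308e-05,
        4.02762846e-03,  3.64388984e-05]), 'eef_pos': array([250.5719893 , 572.13339996, 252.67083338]), 'tcp_rot': array([-3.14039045e+00, -1.93434162e-05,  2.72878795e+00]), 'contact_force': array([-1.36587625,  0.58316799, -0.55304042]), 'wrist_torque': array([ 0.00973413, -0.01545595,  0.00307644]), 'opening': 1.000049746559189}
```

View pics/side0.png

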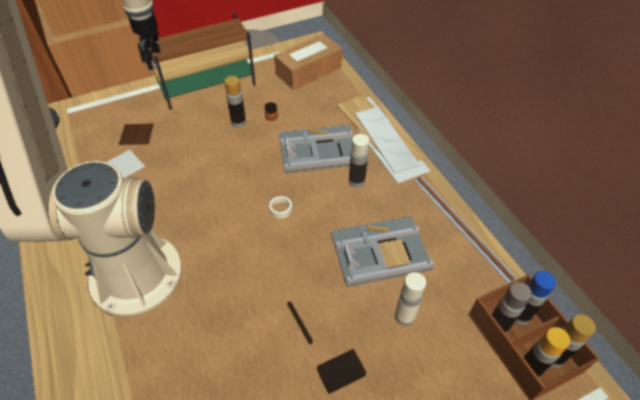

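View pics/top0.png

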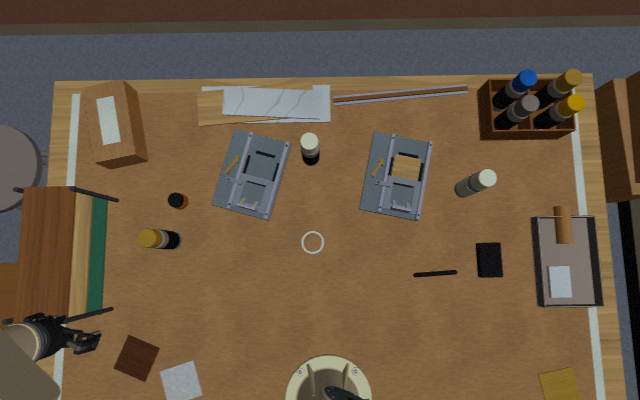

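The plaque (pale wood) is in the right jig in the top view, around (405,170). I'll zoom in on it in both views.

```bash
cat > h.py <<'E'
import numpy as np, cv2
from scipy.spatial.transform import Rotation as Ro
from rig import r
def cam(n):
    c=r.get_calibration(n); return np.array(c["intrinsics"]),np.array(c["position"]),Ro.from_euler("xyz",c["rotation"]).as_matrix()
def ray(n,u,v,z):
    K,p,R=cam(n); d=np.linalg.inv(K)@[u,v,1]; d=R@(d*[1,-1,-1]); return p+d*(z-p[2])/d[2]
def proj(n,P):
    K,p,R=cam(n); q=(R.T@(np.array(P,float)-p))*[1,-1,-1]; q=K@q; return q[:2]/q[2]
E
python3 - <<'E'
import cv2
a=cv2.imread("pics/top0.png")[120:230,345:445]; cv2.imwrite("pics/tz.png",cv2.resize(a,None,fx=5.4,fy=5.4,interpolation=cv2.INTER_CUBIC))
a=cv2.imread("pics/side0.png")[205:295,320:445]; cv2.imwrite("pics/sz.png",cv2.resize(a,None,fx=6,fy=6,interpolation=cv2.INTER_CUBIC))
E
```

```text
(no output)
```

View pics/tz.png

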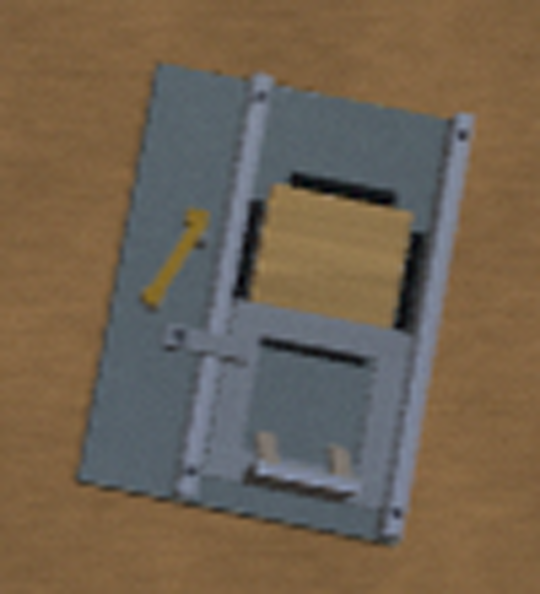

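View pics/sz.png

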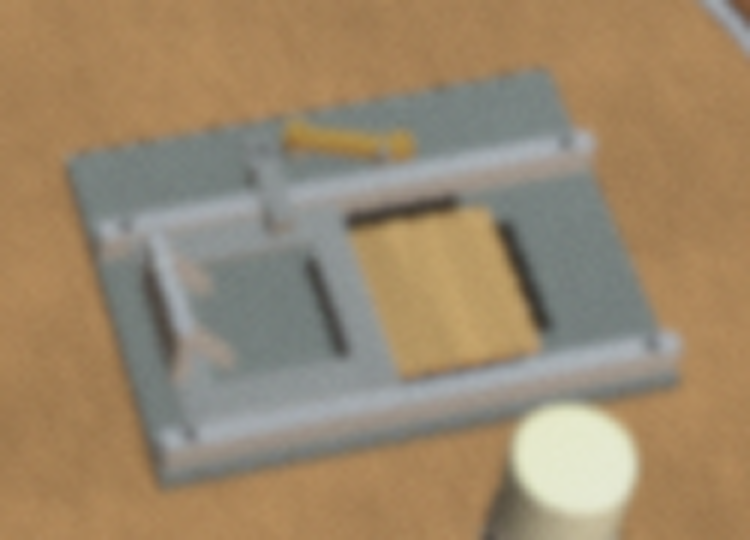

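```bash
python3 - <<'E'
from h import *
T=lambda u,v,z:ray("top",(u+.5)/5.4-.5+345,(v+.5)/5.4-.5+120,z)[:2]
S=lambda u,v,z:ray("side",(u+.5)/6-.5+320,(v+.5)/6-.5+205,z)[:2]
# model pts(jig) -> measured
obs=[("T",(158,64),12,(100,115)),("T",(80,483),12,(-145,115)),
("T",(263,78),30,(100,57)),("T",(467,117),30,(100,-57)),("T",(392,538),30,(-145,-57)),("T",(190,493),30,(-145,57)),
("S",(70,158),12,(-145,115)),("S",(545,72),12,(100,115)),("S",(103,233),30,(-145,57)),("S",(590,140),30,(100,57)),("S",(165,437),30,(-145,-57)),("S",(675,343),30,(100,-57))]
def fit(o):
    A=np.array([x[3] for x in o],float);B=np.array([(T if x[0]=="T" else S)(*x[1],x[2]) for x in o])
    a=A[:,0]+1j*A[:,1];b=B[:,0]+1j*B[:,1]
    am,bm=a.mean(),b.mean();s=np.sum((b-bm)*np.conj(a-am));e=s/abs(s);t=bm-e*am
    print("yaw",np.angle(e),"org",t, "scale",abs(s)/np.sum(abs(a-am)**2)); 
    print(np.round(abs(b-e*a-t),1)); return e,t
for o in (obs[:6],obs[6:],obs):
    e,t=fit(o)
print("push",e*(-130)+t)
for n in("T","S"): pass
# plate face checks: top edge of plate z=68 
print("plate top rear edge ends T",T(248,478,68),T(352,494,68),"S",S(150,240,68),S(185,340,68))
for y in(-28,28): print("pred",e*(-130+1j*y)+t)
print(r.sense()["eef_pos"])
E
```

```text
yaw -0.21271732478632693 org (657.7209565306648-245.65681580242938j) scale 0.9852550264027592
[0.8 0.7 3.3 3.  2.2 4.6]
yaw -0.21701660297402348 org (659.6853518848989-243.61327309639148j) scale 0.9761314834486734
[2.6 3.4 3.6 3.  4.9 3.9]
yaw -0.21485696465018223 org (658.703608572933-244.63500398095854j) scale 0.9806909891092338
[1.9 2.1 4.1 3.9 1.4 4.4 3.1 2.1 4.5 2.9 6.3 3.5]
push (531.6927115161537-216.91800506635352j)
plate top rear edge ends T [ 535.7287838  -186.28731945] [ 526.44507647 -240.71828063] S [ 538.58653689 -192.68097701] [ 528.66435699 -245.79186872]
pred (525.7228963653158-244.27419827858287j)
pred (537.6625266669918-189.56181185412413j)
[250.5719893  572.13339996 252.67083338]
```

Both views agree to within about 3 mm: jig yaw is −0.215 and the push point is (532, −217). I'll shut the gripper, turn tool x antiparallel to jig +x, and travel high to a point behind the push plate.

carry_out(
  rows="0 0 0 0 -0.71; 0 0 0 0 -0.71; 0 -0.55 -0.99 0 0; 0 -0.55 -0.99 0 0; 0 -0.55 -0.99 0 0; 0 -0.55 -0.99 0 0; 0 -0.55 -0.99 0 0; 0 -0.55 -0.99 0 0; 0 -0.55 -0.99 0 0; 0 -0.55 -0.99 0 0; 0 -0.55 -0.99 0 0; 0 -0.55 -0.99 0 0",
  newtons=40,
)

```text
clock: 1.6
eef_pos: [348.7, 246.0, 253.1]
tcp_rot: [-3.141, -0.0, 2.927]
contact_force: [0.6, -0.3, 0.8]
opening: -0.002
```

carry_out(
  rows="0 -0.55 -0.99 0 0; 0 -0.55 -0.99 0 0; 0 -0.55 -0.99 0 0; 0 -0.55 -0.99 0 0; 0 -0.55 -0.99 0 0; 0 -0.55 -0.99 0 0; 0 -0.55 -0.99 0 0; 0 -0.55 -0.99 0 0; 0 -0.55 -0.99 0 0; 0 -0.55 -0.99 0 0; 0 0 0 0 0",
)

```text
clock: 2.98
eef_pos: [447.0, -79.7, 253.1]
tcp_rot: [-3.141, -0.0, 2.925]
contact_force: [-0.0, -0.1, 0.4]
opening: 0.001
```

```bash
cat >> h.py <<'E'
yaw=-0.2145; O=658.7-244.6j
def tojig(P): w=(P[0]+1j*P[1]-O)*np.exp(-1j*yaw); return round(w.real,1),round(w.imag,1)
def st():
    s=r.sense(); print(s["clock"],np.round(s["eef_pos"],1),"jig",tojig(s["eef_pos"]),np.round(s["tcp_rot"],3),"F",np.round(s["contact_force"],1),s["opening"],np.round(s["qpos"],2))
E
python3 - <<'E'
from h import *
st()
# cans: bottoms from the top pic
for n,uv in(("mid top",(309,141)),("right top",(487,179))): print(n,tojig(ray("top",*uv,185)))
E
```

```text
2.975 [447.  -79.7 253.1] jig (np.float64(-241.9), np.float64(116.1)) [-3.141 -0.     2.925] F [-0.  -0.1  0.4] 0.0010455606244033622 [-0.18  0.08  1.98 -0.    1.08 -1.53]
mid top (np.float64(-18.9), np.float64(287.6))
right top (np.float64(-26.6), np.float64(-181.1))
```

carry_out(
  rows="0 -0.56 -0.97 0 0; 0 -0.56 -0.97 0 0; 0 -0.56 -0.97 0 0; 0 -0.56 -0.97 0 0; 0 0 0 1 0; 0 0 0 1 0; 0 0 0 1 0; 0 0 0 1 0; 0 0 0 1 0; 0 0 0 1 0; 0 0 0 0.5 0; 0 0 0 0 0",
)

```text
clock: 4.47
eef_pos: [487.1, -205.5, 57.6]
tcp_rot: [3.141, -0.002, 2.927]
contact_force: [0.5, -0.0, -0.0]
opening: -0.003
```

```bash
python3 - <<'E'
from h import *
st()
cv2.imwrite("pics/s1.png",cv2.resize(r.grab_frame("side")[190:310,280:460],None,fx=4,fy=4,interpolation=cv2.INTER_CUBIC))
cv2.imwrite("pics/t1.png",cv2.resize(r.grab_frame("top")[120:250,320:470],None,fx=4,fy=4,interpolation=cv2.INTER_CUBIC))
E
```

```text
4.475 [ 487.1 -205.5   57.6] jig (np.float64(-176.0), np.float64(1.7)) [ 3.141e+00 -2.000e-03  2.927e+00] F [ 0.5 -0.  -0. ] -0.0027785844978193883 [-0.4   0.48  1.98  0.    0.69 -1.76]
```

View pics/s1.png

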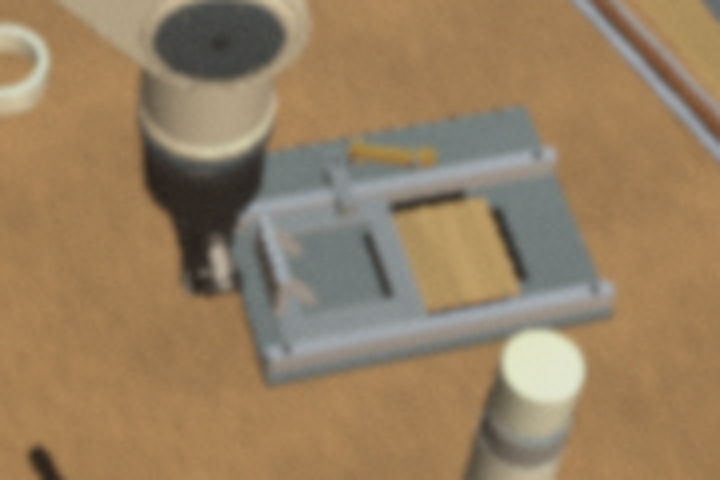

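View pics/t1.png

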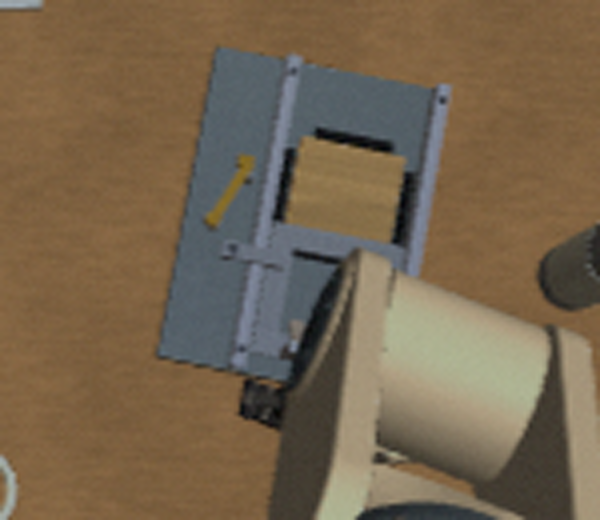

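```bash
python3 - <<'E'
from h import *
cv2.imwrite("pics/s2.png",r.grab_frame("side"))
cv2.imwrite("pics/t2.png",r.grab_frame("top"))
E
```

```text
(no output)
```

View pics/s2.png

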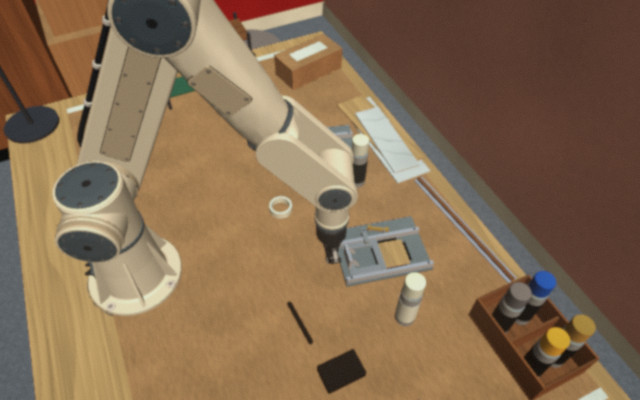

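View pics/t2.png

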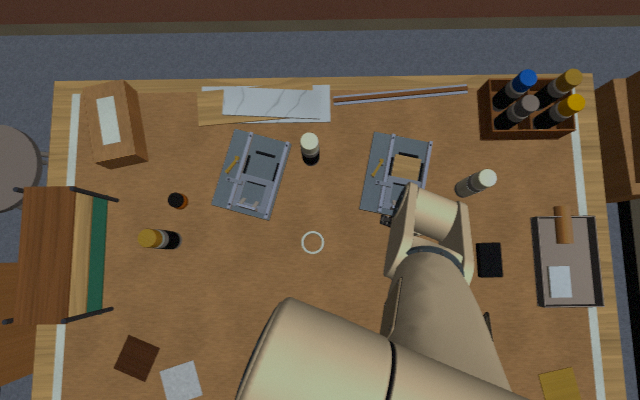

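The arm is clear: the wrist is high above the cans and the fingers sit just behind the plate at (333,257) in the side view. Now I'll approach to contact.

carry_out(
  rows="0 -0.4 -0.06 0 0; 0 -0.4 0 0 0; 0 -0.2 0 0 0; 0 -0.2 0 0 0; 0 0 0 0 0; 0 0 0 0 0",
)

```text
clock: 5.42
eef_pos: [521.6, -215.4, 58.0]
tcp_rot: [3.141, -0.001, 2.927]
contact_force: [-2.3, 0.8, 1.2]
opening: 0.0
```

```bash
python3 - <<'E'
from h import *
st()
E
```

```text
5.425 [ 521.6 -215.4   58. ] jig (np.float64(-140.2), np.float64(-0.6)) [ 3.141e+00 -1.000e-03  2.927e+00] F [-2.3  0.8  1.2] 2.0453719281045744e-05 [-0.39  0.52  1.9  -0.    0.73 -1.75]
```

carry_out(
  rows="0 -0.2 0 0 0; 0 -0.3 0 0 0; 0 -0.3 0 0 0; 0 -0.3 0 0 0; 0 -0.3 0 0 0; 0 -0.3 0 0 0; 0 -0.3 0 0 0; 0 -0.3 0 0 0; 0 -0.3 0 0 0; 0 -0.2 0 0 0; 0 0 0 0 0; 0 0 0 0 0",
)

```text
clock: 6.92
eef_pos: [603.5, -233.2, 57.9]
tcp_rot: [3.141, -0.003, 2.927]
contact_force: [-6.2, 1.7, 2.9]
opening: -0.0
```

```bash
python3 - <<'E'
from h import *
st()
cv2.imwrite("pics/s3.png",cv2.resize(r.grab_frame("side")[190:310,280:460],None,fx=4,fy=4,interpolation=cv2.INTER_CUBIC))
E
```

```text
6.925 [ 603.5 -233.2   57.9] jig (np.float64(-56.4), np.float64(-0.6)) [ 3.141e+00 -3.000e-03  2.927e+00] F [-6.2  1.7  2.9] -0.00011073504817284493 [-0.37  0.61  1.71 -0.    0.82 -1.73]
```

View pics/s3.png

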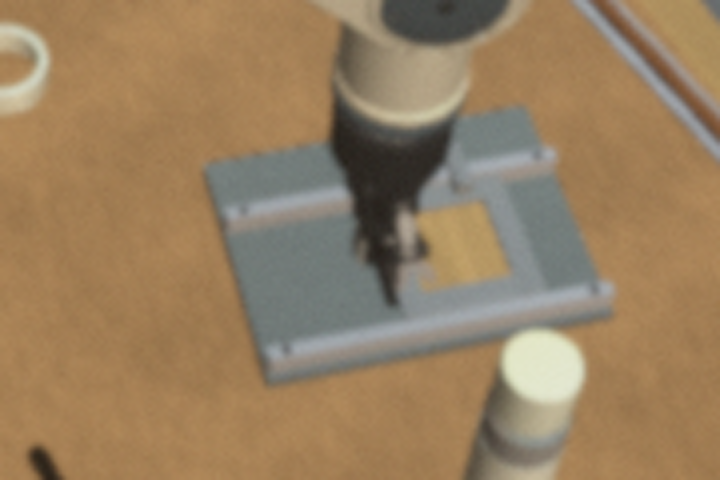

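The slide follows, with travel about 84 mm and about 7 N along the push. I'll push about 15 mm more to pass the catch, well short of the stop.

carry_out(
  rows="0 -0.2 0 0 0; 0 -0.2 0 0 0; 0 -0.1 0 0 0; 0 0 0 0 0; 0 0 0 0 0",
)

```text
clock: 7.6
eef_pos: [617.9, -236.3, 57.9]
tcp_rot: [3.141, -0.003, 2.927]
contact_force: [-6.9, 1.9, 3.0]
opening: 0.001
```

```bash
python3 - <<'E'
from h import *
st()
E
```

```text
7.6 [ 617.9 -236.3   57.9] jig (np.float64(-41.6), np.float64(-0.6)) [ 3.141e+00 -3.000e-03  2.927e+00] F [-6.9  1.9  3. ] 0.0011994756150215762 [-0.37  0.63  1.67 -0.    0.84 -1.72]
```

Travel is now about 99 mm. I'll back off gently to about 69 mm, where the force should vanish if the catch holds.

carry_out(
  rows="0 0.2 0 0 0; 0 0.2 0 0 0; 0 0.2 0 0 0; 0 0.2 0 0 0; 0 0.2 0 0 0; 0 0 0 0 0; 0 0 0 0 0",
)

```text
clock: 8.48
eef_pos: [590.3, -230.4, 58.5]
tcp_rot: [-3.141, 0.001, 2.927]
contact_force: [0.1, 0.1, -0.8]
opening: 0.003
```

```bash
python3 - <<'E'
from h import *
st()
cv2.imwrite("pics/s4.png",cv2.resize(r.grab_frame("side")[190:310,280:460],None,fx=4,fy=4,interpolation=cv2.INTER_CUBIC))
E
```

```text
8.475 [ 590.3 -230.4   58.5] jig (np.float64(-69.9), np.float64(-0.7)) [-3.141e+00  1.000e-03  2.927e+00] F [ 0.1  0.1 -0.8] 0.002725721044138133 [-0.37  0.59  1.74  0.    0.8  -1.73]
```

View pics/s4.png

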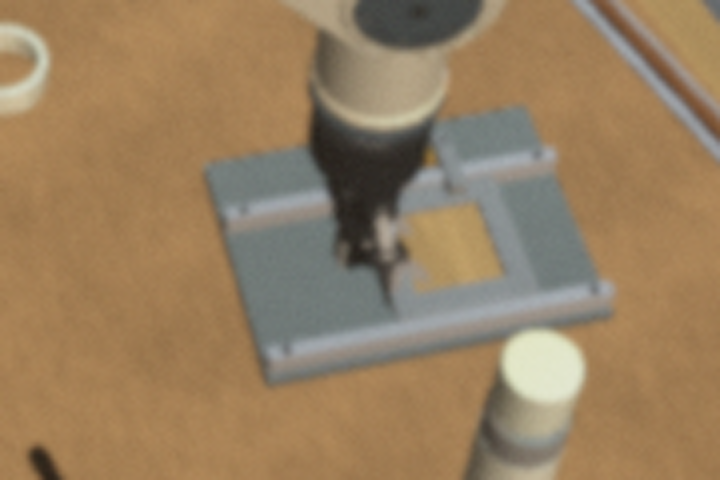

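The force is zero with the slide still forward, so it's latched. I'll retreat back, then up and aside.

carry_out(
  rows="0 0.5 0 0 0; 0 1 0 0 0; 0 1 0 0 0; 0 1 0 0 0; 0 0 0 -1 0; 0 0 0 -1 0; 0 0 0 -1 0; 0 0 0 -1 0; 0 1 0 -1 0; 0 1 0 -1 0; 0 1 0 0 0; 0 0 0 0 0",
)

```text
clock: 10.02
eef_pos: [396.8, -188.0, 238.3]
tcp_rot: [3.142, -0.0, 2.927]
contact_force: [0.9, -0.3, -0.3]
opening: 0.004
```

```bash
python3 - <<'E'
from h import *
st()
s=r.grab_frame("side");t=r.grab_frame("top")
cv2.imwrite("pics/s5f.png",s);cv2.imwrite("pics/t5f.png",t)
cv2.imwrite("pics/s5.png",cv2.resize(s[205:295,320:445],None,fx=6,fy=6,interpolation=cv2.INTER_CUBIC))
cv2.imwrite("pics/t5.png",cv2.resize(t[120:230,345:445],None,fx=5.4,fy=5.4,interpolation=cv2.INTER_CUBIC))
E
```

```text
10.025 [ 396.8 -188.   238.3] jig (np.float64(-267.9), np.float64(-0.5)) [ 3.142 -0.     2.927] F [ 0.9 -0.3 -0.3] 0.0035930798012644483 [-0.45  0.08  2.03 -0.    1.04 -1.8 ]
```

View pics/s5.png

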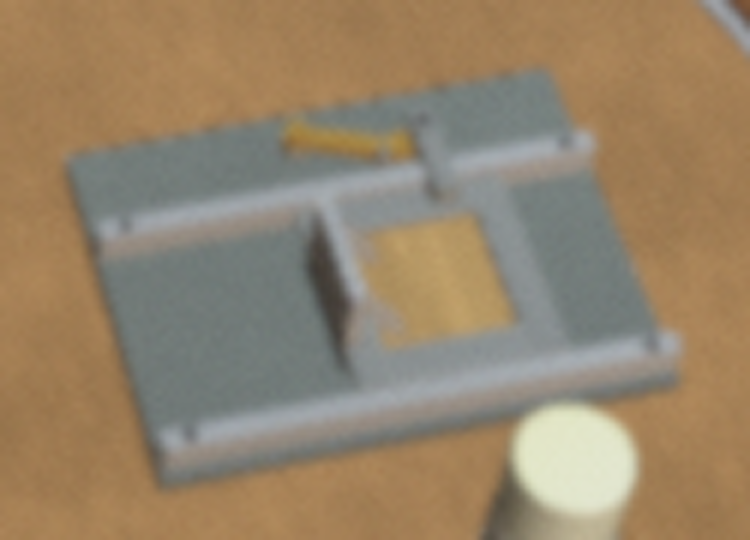

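View pics/t5.png

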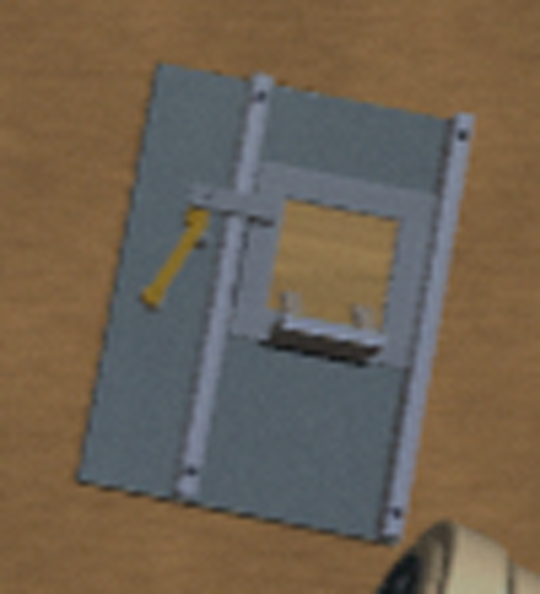

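View pics/t5f.png

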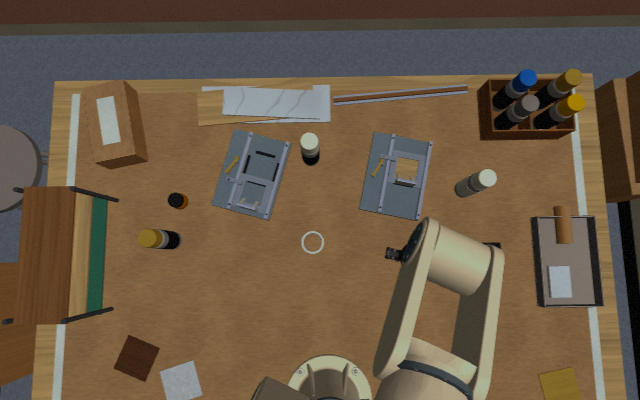

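The slide is held at mid position, the window shows only plaque wood (top zoom (335,265)), and the catch end at (200,215) is behind the side-arm pin. I'll check the window position with numbers, then hand in.

```bash
python3 - <<'E'
from h import *
T=lambda u,v,z:tojig(ray("top",(u+.5)/5.4-.5+345,(v+.5)/5.4-.5+120,z))
print("stencil far edge mid (exp +50)",T(350,178,28),"plate top rear edge mid (exp -50)",T(328,343,68))
a=cv2.imread("pics/top0.png").astype(int);b=cv2.imread("pics/t5f.png").astype(int)
d=(abs(a-b).max(2)>40).astype('uint8')
n,_,s,_=cv2.connectedComponentsWithStats(d); print([list(x) for x in s[1:] if x[4]>8])
st(); r.sign_off()
E
```

```text
stencil far edge mid (exp +50) (np.float64(49.8), np.float64(-1.1)) plate top rear edge mid (exp -50) (np.float64(-53.1), np.float64(1.9))
[[np.int32(388), np.int32(152), np.int32(37), np.int32(30), np.int32(326)], [np.int32(395), np.int32(179), np.int32(20), np.int32(7), np.int32(46)], [np.int32(390), np.int32(202), np.int32(22), np.int32(11), np.int32(82)], [np.int32(373), np.int32(217), np.int32(132), np.int32(183), np.int32(14208)], [np.int32(9), np.int32(313), np.int32(93), np.int32(87), np.int32(3067)], [np.int32(251), np.int32(377), np.int32(47), np.int32(23), np.int32(610)], [np.int32(325), np.int32(387), np.int32(37), np.int32(13), np.int32(270)], [np.int32(318), np.int32(397), np.int32(12), np.int32(3), np.int32(19)]]
10.125 [ 399.1 -188.7  238.3] jig (np.float64(-265.6), np.float64(-0.7)) [-3.141e+00  1.000e-03  2.927e+00] F [-0.5 -0.   0.2] 0.0024794496378658065 [-0.45  0.08  2.02  0.    1.04 -1.8 ]
the job is handed in; nothing more can be done
```

The slide on the jig with the plaque is latched at mid position, with its window over the plaque, and I handed the job in at about 10 s. I pushed it with the shut fingers to about 99 mm of travel, past the catch, then backed off and let it spring back.

- **Latch:** once I backed off to about 69 mm of travel, the force on the tool fell to zero and the slide stayed forward. The pictures show the catch end behind the pin.
- **Position:** the stencil's far edge measures 49.8 mm in the jig frame, where 50 is expected. The push plate's rear edge measures -53 mm against an expected -50. That 3 mm difference is within what I can measure.
- **Everything else:** comparing the top view before and after, the only changes were the slide being set and the arm. The other jig, cans, tape and jar are unchanged. The arm partly hides the marker and sanding block in the last top view, so I didn't recheck those two; the gripper never went near them.
- **Clearance:** the gripper ended high and clear, at z = 238 mm, touching nothing.

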